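# Build up a stacked shoe heel in order of size

### The job

Build the stacked heel on the heel stand, one piece at a time from the bottom up: first the large leather lift flat on the stand's D-shaped wooden seat, then the medium lift, then the small lift, and the black rubber top piece last. Set every piece the way round the seat lies, with its nailed or grooved face still up, its straight front edge flush above the seat's straight edge and centred from side to side along it. Leave the heel standing free, and do not disturb the jar, the wax or the spools of thread.

Things in the scene. Friction and masses are not known exactly. Their poses are not given: they have to be found in the camera images.
- lift_large: Largest of three brown leather heel lifts, brass nail heads on top. D-shaped from above, 60 mm wide, 68 mm long, 15 mm thick, lying flat, loose. Origin: underside, middle of the flat edge; +x from the flat edge to the round end, +y along the flat edge, z up. Straight sides at y = +/-30 mm from x = 0 to 38 mm, then a half circle; grip across these sides.
- lift_medium: Middle-sized of three brown leather heel lifts, brass nail heads on top. D-shaped from above, 52 mm wide, 59 mm long, 15 mm thick, lying flat, loose. Origin: underside, middle of the flat edge; +x from the flat edge to the round end, +y along the flat edge, z up. Straight sides at y = +/-26 mm from x = 0 to 33 mm, then a half circle; grip across these sides.
- lift_small: Smallest of three brown leather heel lifts, brass nail heads on top. D-shaped from above, 44 mm wide, 50 mm long, 15 mm thick, lying flat, loose. Origin: underside, middle of the flat edge; +x from the flat edge to the round end, +y along the flat edge, z up. Straight sides at y = +/-22 mm from x = 0 to 28 mm, then a half circle; grip across these sides.
- top_piece: Black rubber top piece of the heel, tread grooves on top, smallest of all. D-shaped from above, 36 mm wide, 41 mm long, 15 mm thick, lying flat, loose. Origin: underside, middle of the flat edge; +x from the flat edge to the round end, +y along the flat edge, z up. Straight sides at y = +/-18 mm from x = 0 to 23 mm, then a half circle; grip across these sides.
- heel_stand: Fixed stand: dark steel base plate 106 x 98 x 12 mm with a pale wooden D-shaped seat on it, 64 mm wide, 72 mm long, its flat top 20 mm above the bench. Origin: on the bench, below the middle of the seat's straight edge; +x from that edge to the round end, +y along the edge, z up. Base spans x -17 to 89, y -49 to 49 mm. Stacked undersides lie 20, 35, 50, 65 mm above the bench.
- jar: Bystander: low plastic jar of eyelets with a grey screw lid, 70 mm across, 64 mm high, loose. Origin at the centre of its underside.
- wax: Bystander: block of dark yellow-brown wax with thread grooves, 30 x 46 x 23 mm, loose. Origin at the centre of its underside.
- spool: Bystander: upright wooden spool of natural-coloured waxed thread, 44 mm across, 60 mm high, with a short thread tail, loose. Origin on the underside; the spool's axis lies 17 mm from it along its +y.

How it is judged:
By the outcome, as a careful person would: the job done as asked, in the order asked, and still so for the second after the job is handed in, with the robot touching nothing.
It also fails if it takes over 90 s, if anything falls off the work surface, if the arm or the gripper's body presses on something with over 40 N, if the wrist force passes 120 N, or if a joint passes its speed limit or range.

### The arm

A 6-joint arm with a two-finger parallel gripper is mounted at the origin on the work surface; the furniture and walls round the work are solid. World frame = base frame: x ahead of the robot, y to its left, z up, the work surface at z = 0. Lengths are in m, angles in degrees, forces in N, time in s.
With the tool pointing down it reaches from about 0.275 to 0.775 m from the base axis. Payload 14.6 kg.
Tool frame: the origin (TCP) lies midway between the tips of the shut fingers; the grasp point (between the pads) lies 19 mm behind it; x points along the fingers, y is the direction in which the jaws open and shut, and the axes are right-handed (so a half turn about x gives the same grasp; the last joint's range is limited). The gripper opens to 85 mm and grips with 20 to 120 N. Pads are 22 mm wide; open, the fingers measure 114 mm over their backs; the gripper's body (76 mm by 85 mm) begins 54 mm behind the grasp point. The pads swing forward as they close: fully open they stand 13 mm farther back than shut.
Start: joints at [54.7, 15.075, -2.767, 72.158, 0, 81.102], TCP at [0.233, 0.47, 0.231] pointing down, gripper open.
Joint ranges: [-151.79, 151.79], [-50.71, 97.33], [-67.44, 78.34], [-121.81, 120.89], [-77.56, 73.72], [-180, 180]. Speed limits (degrees/s): [108.29, 108.29, 147.25, 159.86, 180, 180].

### API

Orientations are given as [roll, pitch, yaw] about the fixed x, y, z axes, in that order (R = Rz(yaw) Ry(pitch) Rx(roll)).
In Python, from plant import * gives the robot as it stands.
- The arm moves only by the tool servo_tool, never from a script. Its argument "commands" is text: rows parted by semicolons, each of 5 numbers parted by spaces: the shift along the world's x, y, z scaled (see below), then the turn about the world's z scaled (see below), then the finger opening in mm, from 0 to 85.4. A call has 1 to 5 rows; each row is the pose to reach, as a shift and turn from the pose commanded when the call began; what a row does not reach only later rows make up. The controller multiplies each number of a shift by 0.5 m and each number of a turn by 60 degrees. A row lasts 1/10 s, in which the tool goes at most 50 mm and 8.59 degrees, less where a joint would pass 70% of its speed; a pose out of reach is approached as far as the arm can. A call with a number of a shift or a turn outside -1 to 1 is refused whole. A call with a gripper value outside its range is refused whole. The fingers move at their own pace and stop on an object; "grip_force" is the grip in N (left out, the last holds). Time passes only in rows, so rows that repeat a pose let the fingers close. It gives the time, the measured TCP pose, the force and the opening at its end, in the units of the state.
- state(): the state, without advancing time (a new reading comes with each control period).
- get_image(name): name is "side" or "top" or "wrist"; returns (picture, depth): 384x512x3 uint8, blue, green, red; 384x512 float32, m along the optical axis (not along the pixel's ray), 0 where there is no reading.
- calibration(name): a dict with "camera_matrix" (3x3 intrinsics, pixels), "R" (3x3) and "t" (3): a world point X has camera coordinates R X + t; the wrist camera has in their place "T_tool_cam" (4x4, takes a point from camera to tool coordinates, whose origin is the TCP and whose axes are the tool frame's). Camera axes: x right, y down, z forward; pixel columns grow to the right and rows downward; lengths in m; the calibration is good to about 2 mm. A picture is of the moment at which its call begins: read the wrist's pose just before it. calibration takes no time and is no camera call.
- finish_job(): hands the job in, once; it reports no verdict.
The state is a dict: "t": time; "joint_positions": joint angles; "joint_velocities": joint speeds; "joint_efforts": joint torques, N m; "ee_pos": TCP position; "ee_rot": TCP orientation; "wrist_force": force on the tool from outside, world axes, zero at the start; "wrist_torque": the same for the moment, N m; "finger_gap": finger opening in m.
Only numpy, scipy, OpenCV 4.12 (cv2) and the standard library are available. Lean on these libraries where they do the work, as an engineer would, in place of code of your own. Each camera call takes 0.05 s, during which the arm holds its last target. There are 200 camera calls.

## Working session

There is one attempt and no reset: what is moved stays moved. The work goes in short steps, Python scripts to look and compute and a tool call to move; the robot and the scene stay as the last step left them, time stands still between calls to the robot, and variables do not carry over. Pictures are saved under pics/ and viewed, about 12 in all and at most 16, crops included, and the job is handed in when it is done.

Besides the shell and the picture viewer there is one more tool, called after "Request:" as name(argument=value, ...) on one line, values as JSON. servo_tool: Moves the arm, as the interface text tells. Its arguments: {"type":"object","properties":{"commands":{"type":"string"},"grip_force":{"type":"number"}},"required":["commands"]}

```bash
ls; mkdir -p pics; python3 - <<'E'
from plant import *
import cv2,numpy as np
s=state();print(s['t'],s['ee_pos'],s['ee_rot'],s['finger_gap'],s['wrist_force'])
for n in('top','side'):
    im,d=get_image(n);cv2.imwrite(f'pics/{n}0.png',im);np.savez(f'{n}0.npz',im=im,d=d)
    c=calibration(n);print(n,c)
print(calibration('wrist'))
E
```

```text
pics
0.0 [0.23328729 0.47000378 0.23082331] [ -99.86252322   89.93715349 -126.26565457] 0.08486445308356803 [ 0.59651511  0.11008021 -0.2832409 ]
top {'camera_matrix': array([[455.02942547,   0.        , 254.95128086],
       [  0.        , 455.02942547, 193.97344631],
       [  0.        ,   0.        ,   1.        ]]), 'R': array([[-6.76444936e-04, -9.99882934e-01, -1.52859561e-02],
       [-9.94654661e-01,  2.25110672e-03, -1.03232933e-01],
       [ 1.03255258e-01,  1.51344161e-02, -9.94539743e-01]]), 't': array([-0.06573395,  0.52186755,  0.91893638])}
side {'camera_matrix': array([[459.70972329,   0.        , 256.16550743],
       [  0.        , 459.70972329, 192.49461535],
       [  0.        ,   0.        ,   1.        ]]), 'R': array([[-0.99996335,  0.00834989, -0.00188959],
       [ 0.00691669,  0.65790629, -0.75306804],
       [-0.00504487, -0.75305352, -0.65793993]]), 't': array([0.52490974, 0.0717536 , 0.9726333 ])}
{'camera_matrix': array([[300.18795407,   0.        , 257.9804048 ],
       [  0.        , 300.18795407, 194.41472519],
       [  0.        ,   0.        ,   1.        ]]), 'T_tool_cam': array([[-2.42785236e-04, -3.04162518e-01,  9.52620126e-01,
        -1.43059524e-01],
       [ 9.99999875e-01, -4.90346860e-04,  9.82973882e-05,
         1.93680183e-03],
       [ 4.37215907e-04,  9.52620030e-01,  3.04162599e-01,
        -7.81805106e-02],
       [ 0.00000000e+00,  0.00000000e+00,  0.00000000e+00,
         1.00000000e+00]])}
```

View pics/top0.png

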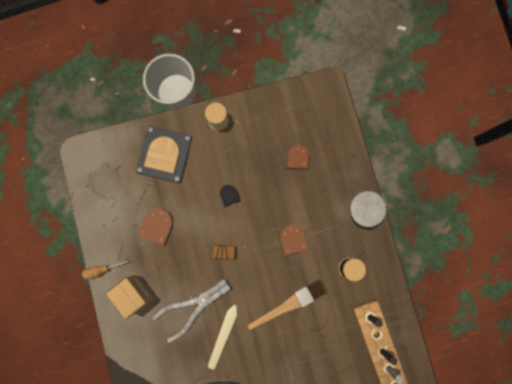

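View pics/side0.png

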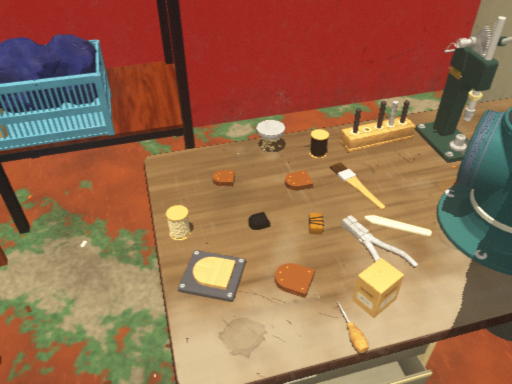

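```bash
cat > h.py <<'E'
import cv2,numpy as np
from plant import *
from scipy.spatial.transform import Rotation as Rn
def cam(name,s=None):
    c=calibration(name)
    if name!='wrist': return c['camera_matrix'],c['R'].T,-c['R'].T@c['t']
    T=np.eye(4);T[:3,:3]=Rn.from_euler('xyz',s['ee_rot'],degrees=True).as_matrix();T[:3,3]=s['ee_pos']
    T=T@c['T_tool_cam'];return c['camera_matrix'],T[:3,:3],T[:3,3]
def ray(cm,px,z):
    K,R,o=cm;px=np.asarray(px,float).reshape(-1,2)
    d=np.c_[px,np.ones(len(px))]@np.linalg.inv(K).T@R.T
    return (o+d*((z-o[2])/d[:,2])[:,None])[:,:2]
def proj(cm,X):
    K,R,o=cm;p=(np.asarray(X)-o)@R@K.T;return p[:,:2]/p[:,2:]
def mask(im,kind):
    h=cv2.cvtColor(im,cv2.COLOR_BGR2HSV);H,S,V=[h[...,i].astype(int) for i in range(3)]
    if kind=='brown': m=((H<13)|(H>174))&(S>100)&(V>85)
    elif kind=='wood': m=(H>=11)&(H<28)&(S>70)&(V>150)
    elif kind=='black': m=(V<55)
    return cv2.morphologyEx(m.astype(np.uint8)*255,cv2.MORPH_CLOSE,np.ones((5,5)))
def blob(m,near):
    cs,_=cv2.findContours(m,cv2.RETR_EXTERNAL,cv2.CHAIN_APPROX_NONE)
    cs=[c for c in cs if cv2.contourArea(c)>60]
    return min(cs,key=lambda c:np.hypot(*(c[:,0].mean(0)-near)))
def dfit(P):
    """D outline (m): origin at mid flat edge, yaw of +x, length, width"""
    P=(P*1e4).astype(np.float32)
    b=cv2.boxPoints(cv2.minAreaRect(P));c=b.mean(0)
    M=cv2.moments(cv2.convexHull(P));g=np.array([M['m10'],M['m01']])/M['m00']
    m=[(b[i]+b[(i+1)%4])/2 for i in range(4)]
    # flat edge: side whose midpoint direction has centroid shift most along it
    k=max(range(4),key=lambda i:(g-c)@(m[i]-c)/np.linalg.norm(m[i]-c))
    ax=m[(k+2)%4]-m[k];L=np.linalg.norm(ax);W=np.linalg.norm(b[k]-b[(k+1)%4])
    return m[k]/1e4,np.degrees(np.arctan2(ax[1],ax[0])),L/10,W/10
def jaw(s=None):
    y=Rn.from_euler('xyz',(s or state())['ee_rot'],degrees=True).as_matrix()[:,1]
    return np.degrees(np.arctan2(y[1],y[0]))
E
python3 - <<'E'
from h import *
im=np.load('top0.npz')['im'];cm=cam('top')
for n,k,px,z in [('L','brown',(155,227),.015),('M','brown',(293,240),.015),('S','brown',(298,157),.015),('T','black',(230,195),.015),('seat','wood',(163,153),.02),('spool1','wood',(217,110),.06),('spool2','wood',(352,269),.06)]:
    c=blob(mask(im,k),px);x,y,w,hh=cv2.boundingRect(c)
    o,a,L,W=dfit(ray(cm,c[:,0],z));print(n,(x,y,w,hh),o.round(4),round(a,1),L.round(1),W.round(1))
print('jar',ray(cm,[368,209],.064),'wax',ray(cm,[224,253],.02),'sp2',ray(cm,[353,269],.06));print('jaw',jaw())
big=cv2.resize(im[90:300,90:390],None,fx=2.6,fy=2.6,interpolation=cv2.INTER_CUBIC);cv2.imwrite('pics/top0b.png',big)
E
```

```text
L (137, 209, 36, 36) [0.4283 0.1535] -23.3 67.0 62.0
M (280, 225, 29, 31) [ 0.4011 -0.1531] 18.2 60.1 52.6
S (287, 145, 22, 24) [ 0.5779 -0.1563] -0.5 49.5 44.5
T (221, 186, 18, 20) [ 0.5045 -0.0186] 20.5 38.0 33.0
seat (144, 137, 35, 36) [0.5751 0.138 ] -13.4 72.2 64.8
spool1 (205, 102, 21, 22) [ 0.6861 -0.0059] 90.4 41.0 44.0
spool2 (344, 259, 22, 22) [ 0.3688 -0.2417] -90.0 41.3 40.8
jar [[ 0.4874502  -0.29097602]] wax [[ 0.39995851 -0.00235038]] sp2 [[ 0.36974061 -0.25946416]]
jaw 63.59798159317665
```

View pics/top0b.png

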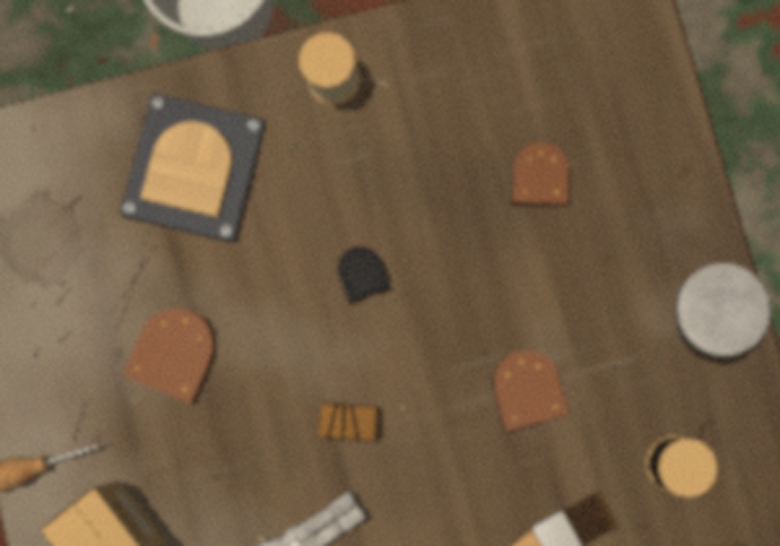

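The top view is clear. L is at px (155,227), M (293,240), S (298,157), top piece (230,195) and the seat (163,153). The fitted lengths and widths match the given sizes. I'll move over the large lift.

Request:
servo_tool(commands="0.436 -0.652 -0.222 0.052 85;0.436 -0.652 -0.222 0.052 85;0.436 -0.652 -0.222 0.052 85;0.436 -0.652 -0.222 0.052 85;0.436 -0.652 -0.222 0.052 85")

```text
t: 0.6
ee_pos: [0.3677, 0.2685, 0.1626]
ee_rot: [101.7, 90.0, 78.4]
wrist_force: [1.5, 0.8, -0.5]
finger_gap: 0.0849
```

Request:
servo_tool(commands="0.166 -0.249 -0.086 0 85;0.166 -0.249 -0.086 0 85;0.166 -0.249 -0.086 0 85;0.166 -0.249 -0.086 0 85;0.166 -0.249 -0.086 0 85")

```text
t: 1.1
ee_pos: [0.4503, 0.1448, 0.1196]
ee_rot: [-154.3, 89.9, -177.8]
wrist_force: [0.3, -0.5, 0.5]
finger_gap: 0.0849
```

```bash
cat >> h.py <<'E'
def look(kind,X,z,name,save=True):
    """wrist picture; fit the D nearest world point X; X is (x,y)"""
    s=state();im,d=get_image('wrist');cm=cam('wrist',s)
    if save: cv2.imwrite(f'pics/{name}.png',im)
    c=blob(mask(im,kind),proj(cm,[[*X,z]])[0])
    o,a,L,W=dfit(ray(cm,c[:,0],z))
    print(name,'px',cv2.boundingRect(c),'o',o.round(4),'yaw',round(a,1),'L,W',L.round(1),W.round(1))
    print('t',s['t'],'tcp',np.round(s['ee_pos'],4),'jaw',round(jaw(s),1),'q',np.round(s['joint_positions'],1),'F',np.round(s['wrist_force'],1),'gap',round(s['finger_gap'],4))
    return o,a,im,cm
def go(x,y,z,j,s=None):
    s=s or state();p=s['ee_pos'];dj=(j-jaw(s)+90)%180-90
    print('move',np.round([(x-p[0])/.5,(y-p[1])/.5,(z-p[2])/.5,dj/60],3))
E
python3 - <<'E'
from h import *
o,a,im,cm=look('brown',(.46,.14),.015,'w1')
g=o+.025*np.array([np.cos(np.radians(a)),np.sin(np.radians(a))]);print('grasp',g);go(*g,-.001,a+90)
E
```

```text
w1 px (226, 201, 66, 39) o [0.4908 0.158 ] yaw -126.9 L,W 55.4 37.3
t 1.1 tcp [0.4503 0.1448 0.1196] jaw 66.6 q [  7.9  13.9 -22.7  53.5   0.   31.4] F [ 0.3 -0.5  0.5] gap 0.0849
grasp [0.47583792 0.13802144]
move [ 0.052 -0.015 -0.242  1.275]
```

View pics/w1.png

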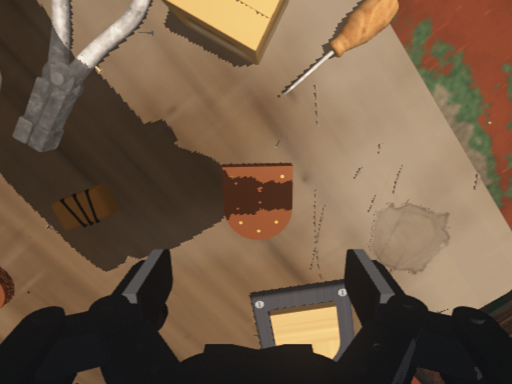

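The large lift is at px (258,200), with flat edge at row 163 and an arm shadow across it. The stand is at the bottom. I'll loosen the mask for shadow.

```bash
cat > t.py <<'E'
from h import *
im=cv2.imread('pics/w1.png');h=cv2.cvtColor(im,cv2.COLOR_BGR2HSV)
for p in [(258,195),(240,185),(258,230),(200,200),(150,150),(258,164),(285,200),(258,150)]: print(p,h[p[1],p[0]])
E
python3 t.py
```

```text
(258, 195) [ 10 161  73]
(240, 185) [ 10 163  72]
(258, 230) [ 21 156 243]
(200, 200) [ 16 113  61]
(150, 150) [ 16 112  57]
(258, 164) [ 10 159  80]
(285, 200) [ 10 154  76]
(258, 150) [ 15 108 146]
```

```bash
sed -i "s/m=((H<13)|(H>174))&(S>100)&(V>85)/m=((H<14)|(H>174))\&(S>132)\&(V>30)/" h.py
cat >> h.py <<'E'
LEN=dict(L=.068,M=.059,S=.050,T=.041,seat=.072);GX=dict(L=.025,M=.021,S=.017,T=.012)
def fit2(im,cm,kind,X,z,key):
    c=blob(mask(im,kind),proj(cm,[[*X,z]])[0]);o,a,L,W=dfit(ray(cm,c[:,0],z))
    u=np.array([np.cos(np.radians(a)),np.sin(np.radians(a))])
    o2=o+u*(L/1000-LEN[key])  # from the round end
    print(key,'px',cv2.boundingRect(c),'o_flat',o.round(4),'o_round',o2.round(4),'yaw',round(a,2),'L,W',L.round(1),W.round(1));return o2,a,u
E
cat > t.py <<'E'
from h import *
im=cv2.imread('pics/w1.png');s=state();cm=cam('wrist',s)
o,a,u=fit2(im,cm,'brown',(.46,.14),.015,'L');g=o+u*.025;print(g);go(*g,-.001,a+90)
E
python3 t.py
```

```text
L px (221, 163, 72, 77) o_flat [0.4258 0.1567] o_round [0.4279 0.1559] yaw -22.01 L,W 70.3 60.3
[0.4510688  0.14648846]
move [ 0.002  0.001 -0.242  0.022]
```

Request:
servo_tool(commands="0.002 0.001 -0.12 0.015 85;0.002 0.001 -0.18 0.015 85;0.002 0.001 -0.22 0.015 85;0.002 0.001 -0.242 0.015 85;0.002 0.001 -0.242 0.015 85")

```text
t: 1.65
ee_pos: [0.4497, 0.1475, -0.0016]
ee_rot: [-154.5, 89.9, -176.8]
wrist_force: [-0.3, 0.8, 0.2]
finger_gap: 0.0851
```

Request:
servo_tool(commands="0 0 0 0 50;0 0 0 0 50;0 0 0 0 50;0 0 0 0 50;0 0 0 0 50", grip_force=50)

```text
t: 2.15
ee_pos: [0.4515, 0.1469, 0.0005]
ee_rot: [56.6, 89.9, 34.2]
wrist_force: [-4.2, 2.0, 12.4]
finger_gap: 0.0591
```

Request:
servo_tool(commands="0 0 0 0 50;0 0 0.05 0 50;0 0 0.15 0 50;0 0 0.25 0 50;0 0 0.25 0 50")

```text
t: 2.65
ee_pos: [0.4539, 0.1469, 0.1305]
ee_rot: [30.8, 89.5, 8.5]
wrist_force: [0.1, -0.9, -1.3]
finger_gap: 0.0585
```

Request:
servo_tool(commands="0.428 -0.062 0.06 0.15 50;0.428 -0.062 0.06 0.15 50;0.428 -0.062 0.06 0.15 50;0.428 -0.062 0.06 0.15 50;0.428 -0.062 0.06 0.15 50")

```text
t: 3.15
ee_pos: [0.6687, 0.1145, 0.1542]
ee_rot: [12.2, 89.9, -1.3]
wrist_force: [-0.5, -0.3, -0.3]
finger_gap: 0.0583
```

```bash
cat > t.py <<'E'
from h import *
s=state();im,d=get_image('wrist');cm=cam('wrist',s);cv2.imwrite('pics/w2.png',im)
im2,d2=get_image('side');cv2.imwrite('pics/s2.png',cv2.resize(im2[100:340,120:440],None,fx=2.4,fy=2.4,interpolation=cv2.INTER_CUBIC))
print(s['ee_pos'],jaw(s),s['finger_gap'],s['wrist_force'],s['joint_positions'])
o,a,u=fit2(im,cm,'wood',(.61,.13),.020,'seat')
E
python3 t.py
```

```text
[0.66870855 0.11452245 0.15423995] 76.56383037857489 0.058321734752007116 [-0.49266905 -0.29367618 -0.27774686] [ 2.84753019e+00  3.18765283e+01  1.25728857e+01  7.05867643e+01
 -7.88178398e-03  1.62837140e+01]
seat px (221, 76, 76, 84) o_flat [0.576  0.1393] o_round [0.5762 0.1392] yaw -13.46 L,W 72.3 65.3
```

View pics/w2.png

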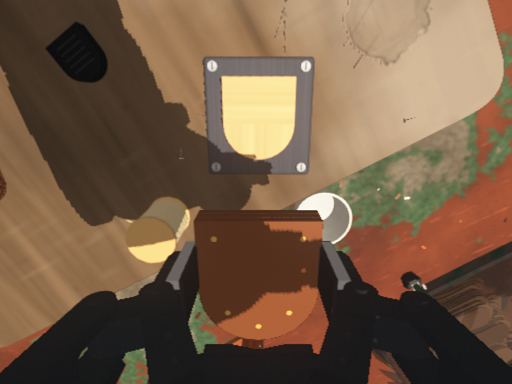

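View pics/s2.png

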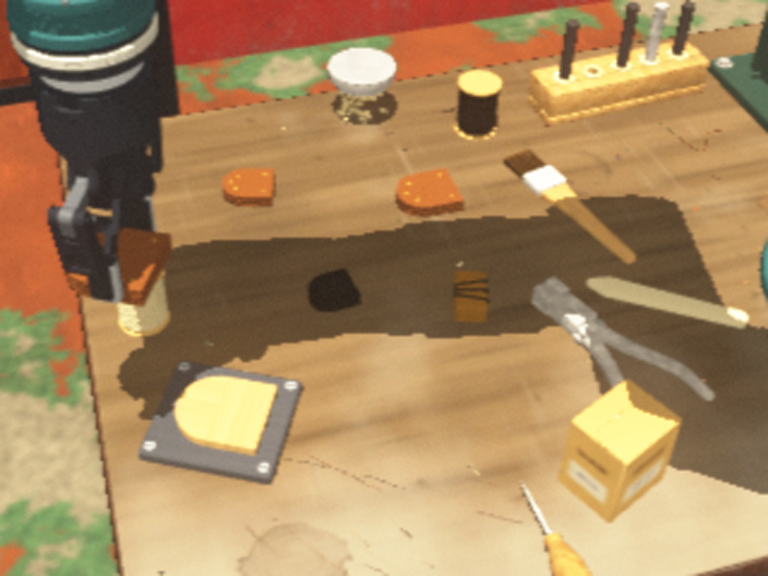

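The seat was cleanly found at px (221,76,76x84). The lift is held between the pads, with the flat edge near row 219. I'll measure the held piece from the wrist depth.

```bash
cat >> h.py <<'E'
def held(name,kind,key):
    """held piece in tool coords from wrist depth: top-face height, tilt, flat-edge offset along tool z, jaw-axis centre"""
    s=state();im,d=get_image('wrist');cv2.imwrite(f'pics/{name}.png',im)
    K,T=calibration('wrist')['camera_matrix'],calibration('wrist')['T_tool_cam']
    m=mask(im,kind)>0;v,u=np.nonzero(m&(d>.09)&(d<.19)&(np.arange(384)[:,None]>195)&(abs(np.arange(512)[None]-258)<75))
    z=d[v,u];P=np.c_[(u-K[0,2])/K[0,0]*z,(v-K[1,2])/K[1,1]*z,z]@T[:3,:3].T+T[:3,3]
    mid=np.median(P[:,0]);t=P[abs(P[:,0]-mid)<.003]
    A=np.c_[t[:,1:],np.ones(len(t))];k=np.linalg.lstsq(A,t[:,0],rcond=None)[0]
    rows=[(t[(abs(t[:,1]-y)<.002),2].min()*1000) for y in(-.012,-.006,0,.006,.012)]
    print('n',len(t),'top x',(mid*1e3).round(1),'tilt y,z deg',np.degrees(k[:2]).round(1),'y range',np.percentile(t[:,1],[1,99]).round(4)*1e3,'flat edge z at y',np.round(rows,1))
    print('tcp',np.round(s['ee_pos'],4),'jaw',round(jaw(s),2),'gap',s['finger_gap'],'t',s['t']);return t
E
cat > t.py <<'E'
from h import *
held('w3','brown','L')
E
python3 t.py
```

```text
n 13356 top x -14.8 tilt y,z deg [0. 0.] y range [-26.8  30.7] flat edge z at y [-24.3 -24.3 -24.4 -24.4 -24.4]
tcp [0.6674 0.1148 0.1537] jaw 76.57 gap 0.058534311138781076 t 3.25
```

Request:
servo_tool(commands="-0.136 0.034 -0.08 0 50;-0.136 0.034 -0.187 0 50;-0.136 0.034 -0.21 0 50;-0.136 0.034 -0.21 0 50;-0.136 0.034 -0.21 0 50")

```text
t: 3.8
ee_pos: [0.5971, 0.1325, 0.0505]
ee_rot: [15.8, 90.0, 2.5]
wrist_force: [0.7, -0.4, -0.1]
finger_gap: 0.0585
```

```bash
python3 -c "
from h import *
for i in range(3):
    s=state();print(np.round(s['ee_pos'],4),round(jaw(s),2),s['joint_velocities'].round(2));get_image('wrist')
go(.5992,.1316,.0205,76.54)"
```

```text
[0.5971 0.1325 0.0505] 76.64 [-0.36 -0.49  3.08  0.53  0.04  0.03]
[0.5982 0.1324 0.0512] 76.62 [-0.31 -0.11  1.32 -0.12 -0.08 -0.09]
[0.5987 0.1324 0.0514] 76.62 [-0.05  0.09  0.11 -0.44  0.02  0.03]
move [ 0.001 -0.001 -0.061 -0.001]
```

Request:
servo_tool(commands="0.001 -0.001 -0.02 0 50;0.001 -0.001 -0.04 0 50;0.001 -0.001 -0.054 0 50;0.001 -0.001 -0.062 0 50;0.001 -0.001 -0.062 0 50")

```text
t: 4.45
ee_pos: [0.5975, 0.1317, 0.0204]
ee_rot: [2.7, 89.9, -10.7]
wrist_force: [-15.7, -2.3, 44.6]
finger_gap: 0.0584
```

```bash
python3 -c "
from h import *
held('w4','brown','L');s=state();print(s['wrist_force'],s['ee_pos'])"
```

```text
n 13312 top x -15.0 tilt y,z deg [-0.   0.1] y range [-26.8  30.7] flat edge z at y [-24.5 -24.6 -24.6 -24.5 -24.4]
tcp [0.5975 0.1317 0.0204] jaw 76.62 gap 0.058406430889345995 t 4.45
[-15.76165482  -1.80334536  42.43229854] [0.59752574 0.13169167 0.02040817]
```

Request:
servo_tool(commands="0 0 0.002 0 50;0 0 0.002 0 50")

```text
t: 4.7
ee_pos: [0.5975, 0.1317, 0.0205]
ee_rot: [-0.8, 90.0, -14.2]
wrist_force: [-9.8, -2.8, 28.8]
finger_gap: 0.0587
```

Request:
servo_tool(commands="0 0 0.003 0 50;0 0 0.003 0 50")

```text
t: 4.9
ee_pos: [0.5977, 0.1318, 0.0206]
ee_rot: [69.6, 90.0, 56.2]
wrist_force: [-2.9, -0.2, 9.4]
finger_gap: 0.0584
```

Request:
servo_tool(commands="0 0 0.002 0 50;0.003 0 0.002 0 50;0.003 0 0.002 0 50;0.003 0 0.002 0 50")

```text
t: 5.3
ee_pos: [0.5991, 0.1318, 0.0214]
ee_rot: [-165.8, 90.0, -179.2]
wrist_force: [-0.0, -0.2, -1.0]
finger_gap: 0.0586
```

```bash
python3 -c "
from h import *
s=state();im,d=get_image('wrist');cv2.imwrite('pics/w5.png',im[150:384,130:390]);print(s['wrist_force'],s['ee_pos'],jaw(s))"
```

```text
[-0.02372986 -0.17649179 -1.04340621] [0.59914209 0.13177311 0.02143877] 76.61643635318707
```

Request:
servo_tool(commands="0 0 -0.0015 0 58;0 0 -0.0015 0 70;0 0 -0.0015 0 80;0 0 -0.0015 0 80;0 0 -0.0015 0 80")

```text
t: 5.85
ee_pos: [0.5992, 0.1318, 0.021]
ee_rot: [9.3, 90.0, -4.0]
wrist_force: [0.1, -0.3, -0.0]
finger_gap: 0.08
```

Request:
servo_tool(commands="0 0 0.05 0 80;0 0 0.12 0 85;0 0 0.2 0 85;-0.02 0 0.2 0 85;-0.02 0 0.2 0 85")

```text
t: 6.35
ee_pos: [0.5887, 0.1319, 0.1216]
ee_rot: [21.7, 89.9, 8.3]
wrist_force: [-1.4, 0.2, -0.2]
finger_gap: 0.085
```

```bash
cat > t.py <<'E'
from h import *
s=state();im,d=get_image('wrist');cm=cam('wrist',s);cv2.imwrite('pics/w6.png',im);print(s['t'],s['ee_pos'],jaw(s),s['finger_gap'],s['wrist_force'])
fit2(im,cm,'brown',(.61,.13),.035,'L');fit2(im,cm,'wood',(.61,.13),.02,'seat')
E
python3 t.py
```

```text
6.35 [0.58870677 0.13187316 0.12156712] 76.62508109270333 0.08499420773381931 [-1.37899591  0.17105721 -0.24550065]
L px (224, 179, 74, 80) o_flat [0.573  0.1397] o_round [0.5752 0.1391] yaw -13.41 L,W 70.3 60.1
seat px (235, 213, 58, 32) o_flat [0.641  0.1507] o_round [0.6514 0.1623] yaw -131.82 L,W 56.4 9.0
```

View pics/w6.png

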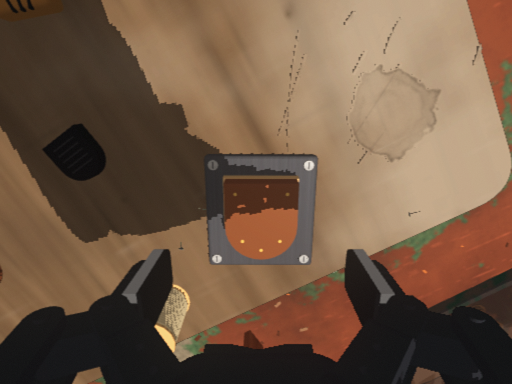

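The large lift sits on the seat, px (224,179,74x80), centred and with the same yaw as the seat. Next is the medium lift.

Request:
servo_tool(commands="-0.336 -0.557 0 0.527 85;-0.336 -0.557 0 0.527 85;-0.336 -0.557 0 0.527 85;-0.336 -0.557 0 0.527 85;-0.336 -0.557 0 0.527 85")

```text
t: 6.9
ee_pos: [0.4615, -0.0785, 0.1198]
ee_rot: [144.4, 89.9, 162.9]
wrist_force: [1.4, -0.3, 0.4]
finger_gap: 0.0849
```

```bash
python3 -c "
from h import *
go(.421,-.1466,.12,108.2)"
```

```text
move [-0.081 -0.136  0.    -0.005]
```

Request:
servo_tool(commands="-0.081 -0.136 0 0 85;-0.081 -0.136 0 0 85;-0.081 -0.136 0 0 85")

```text
t: 7.2
ee_pos: [0.4208, -0.1476, 0.12]
ee_rot: [148.3, 89.9, 166.3]
wrist_force: [0.7, -0.0, -0.0]
finger_gap: 0.0853
```

```bash
cat > t.py <<'E'
from h import *
import sys
key,kind,x,y,z=sys.argv[1],sys.argv[2],*map(float,sys.argv[3:6])
get_image('wrist')
s=state();im,d=get_image('wrist');cm=cam('wrist',s);cv2.imwrite(f'pics/look_{key}.png',im);print(s['t'],s['ee_pos'].round(4),jaw(s),s['joint_positions'].round(0))
o,a,u=fit2(im,cm,kind,(x,y),.015,key);v=np.array([-u[1],u[0]])
g=o+u*GX[key]-.0019*v;print('grasp',g.round(4));go(*g,z,a+90)
E
python3 t.py M brown .43 -.145 0.003
```

```text
7.25 [ 0.4217 -0.1463  0.1201] 108.05734362009864 [-30.  11. -26.  53.   0. -48.]
M px (227, 165, 63, 69) o_flat [ 0.3993 -0.151 ] o_round [ 0.4022 -0.1502] yaw 15.24 L,W 62.0 52.9
grasp [ 0.423  -0.1465]
move [ 0.001 -0.002 -0.234 -0.048]
```

Request:
servo_tool(commands="0.001 -0.002 -0.1 -0.035 80;0.001 -0.002 -0.18 -0.035 75;0.001 -0.002 -0.22 -0.035 75;0.001 -0.002 -0.232 -0.035 75;0.001 -0.002 -0.232 -0.035 75")

```text
t: 7.8
ee_pos: [0.4232, -0.1455, 0.0045]
ee_rot: [131.6, 89.9, 147.8]
wrist_force: [0.4, 0.7, 0.0]
finger_gap: 0.0749
```

Request:
servo_tool(commands="0 0 0 0 42;0 0 0 0 42;0 0 0 0 42;0 0 0 0 42;0 0 0 0 42", grip_force=50)

```text
t: 8.3
ee_pos: [0.4241, -0.1466, 0.0063]
ee_rot: [-34.0, 89.9, -17.9]
wrist_force: [-0.9, 2.6, 9.0]
finger_gap: 0.0503
```

Request:
servo_tool(commands="0 0 0 0 42;0 0 0.05 0 42;0 0 0.15 0 42;0 0 0.25 0 42;0 0 0.25 0 42")

```text
t: 8.8
ee_pos: [0.4257, -0.1477, 0.1363]
ee_rot: [-45.7, 89.4, -29.6]
wrist_force: [-0.3, 0.1, -2.4]
finger_gap: 0.0502
```

```bash
cat > hh.py <<'E'
from h import *
import sys
get_image('wrist');t=held(sys.argv[1],sys.argv[2],'')
c=(np.percentile(t[:,1],1)+np.percentile(t[:,1],99))/2
e=np.mean([t[abs(t[:,1]-y)<.002,2].min() for y in(-.01,-.005,0,.005,.01)])
a=np.radians(-13.46);u=np.array([np.cos(a),np.sin(a)]);v=np.array([-u[1],u[0]])
g=np.array([.576,.1392])-u*e-v*c;print('c,e',c,e,'place tcp',g.round(4),'jaw 76.54');go(*g,.12,76.54)
E
python3 hh.py w7 brown
```

```text
n 9605 top x -9.0 tilt y,z deg [-0.1 -0.2] y range [-23.2  26.4] flat edge z at y [-23.2 -23.1 -23.  -22.7 -22.7]
tcp [ 0.425  -0.1473  0.1336] jaw 106.14 gap 0.049863889667444705 t 8.85
c,e 0.001626932760922347 -0.022974147873192463 place tcp [0.598  0.1323] jaw 76.54
move [ 0.348  0.558 -0.023 -0.493]
```

Request:
servo_tool(commands="0.348 0.558 -0.02 -0.493 42;0.348 0.558 -0.02 -0.493 42;0.348 0.558 -0.02 -0.493 42;0.348 0.558 -0.02 -0.493 42;0.348 0.558 -0.02 -0.493 42")

```text
t: 9.4
ee_pos: [0.5442, 0.0484, 0.1222]
ee_rot: [-166.4, 89.9, 179.8]
wrist_force: [1.2, -2.3, 0.5]
finger_gap: 0.0501
```

```bash
python3 -c "
from h import *
go(.598,.1323,.065,76.54)"
```

```text
move [ 0.108  0.168 -0.114  0.004]
```

Request:
servo_tool(commands="0.108 0.168 -0.02 0.004 42;0.108 0.168 -0.05 0.004 42;0.108 0.168 -0.11 0.004 42;0.108 0.168 -0.114 0.004 42;0.108 0.168 -0.114 0.004 42")

```text
t: 9.9
ee_pos: [0.5968, 0.1301, 0.0654]
ee_rot: [-159.3, 89.8, -172.5]
wrist_force: [0.7, 0.2, -0.3]
finger_gap: 0.0502
```

```bash
python3 hh.py w8 brown; python3 -c "
from h import *
go(.598,.1323,.0415,76.54)"
```

```text
n 9540 top x -8.9 tilt y,z deg [-0.1 -0.2] y range [-22.7  26.7] flat edge z at y [-24.1 -24.  -23.7 -23.7 -23.9]
tcp [0.5976 0.1298 0.0666] jaw 76.76 gap 0.04994192583756577 t 9.95
c,e 0.002011973661420991 -0.02386378088636118 place tcp [0.5987 0.1317] jaw 76.54
move [ 0.001  0.004  0.106 -0.003]
move [-0.     0.005 -0.051 -0.003]
```

Request:
servo_tool(commands="0.001 0.004 -0.02 -0.002 42;0.001 0.004 -0.035 -0.002 42;0.001 0.004 -0.045 -0.002 42;0.001 0.004 -0.049 -0.002 42;0.001 0.004 -0.049 -0.002 42")

```text
t: 10.5
ee_pos: [0.5983, 0.1324, 0.0416]
ee_rot: [-141.7, 90.0, -155.0]
wrist_force: [0.1, 0.6, 0.3]
finger_gap: 0.0501
```

Request:
servo_tool(commands="0 0 -0.001 0 42;0 0 -0.001 0 42")

```text
t: 10.7
ee_pos: [0.5985, 0.1324, 0.0414]
ee_rot: [-17.7, 90.0, -31.1]
wrist_force: [-2.8, 0.3, 4.7]
finger_gap: 0.0502
```

Request:
servo_tool(commands="0 0 0.0005 0 58;0 0 0.0005 0 66;0 0 0.0005 0 75;0 0 0.0005 0 75;0 0 0.0005 0 75")

```text
t: 11.2
ee_pos: [0.5985, 0.1325, 0.0413]
ee_rot: [179.6, 90.0, 166.3]
wrist_force: [-0.4, -0.2, 0.1]
finger_gap: 0.0751
```

Request:
servo_tool(commands="0 0 0.05 0 80;0 0 0.12 0 85;0 0 0.2 0 85;-0.02 0 0.2 0 85;-0.02 0 0.2 0 85")

```text
t: 11.7
ee_pos: [0.588, 0.1326, 0.1419]
ee_rot: [20.1, 89.9, 6.8]
wrist_force: [-0.2, -0.4, -0.8]
finger_gap: 0.0852
```

```bash
cat > chk.py <<'E'
from h import *
import sys
get_image('wrist')
s=state();im,d=get_image('wrist');cm=cam('wrist',s);cv2.imwrite(f'pics/{sys.argv[1]}.png',im[60:330,120:400]);print(s['t'],s['ee_pos'].round(4),jaw(s))
K,R,o=cm;m=(d>.05);v,u=np.nonzero(m);z=d[v,u]
P=np.c_[(u-K[0,2])/K[0,0]*z,(v-K[1,2])/K[1,1]*z,z]@R.T+o
a=np.radians(-13.46);P[:,:2]-=[.576,.1392];q=P[:,:2]@np.array([[np.cos(a),-np.sin(a)],[np.sin(a),np.cos(a)]])*1e3
for top in (20,35,50,65,80):
    k=(abs(P[:,2]*1e3-top)<3.5)&(abs(q[:,0]-35)<45)&(abs(q[:,1])<36)
    if k.sum()<200: continue
    w=q[k];e=[w[abs(w[:,1]-y)<2.5,0].min() for y in(-12,-6,0,6,12)];b=w[(w[:,0]>4)&(w[:,0]<20)]
    print(top,'n',k.sum(),'z',np.median(P[k,2])*1e3,'front x',np.round(e,1),'round x',w[:,0].max().round(1),'y',b[:,1].min().round(1),b[:,1].max().round(1))
E
python3 chk.py w9
```

```text
11.75 [0.588  0.1325 0.141 ] 76.68179303199602
35 n 511 z 35.39855269328165 front x [-0.2 -0.4 -0.3  0.2  0. ] round x 68.4 y -30.3 29.7
50 n 3801 z 50.47238412325763 front x [-0.4 -0.2 -0.2 -0.3 -0. ] round x 59.1 y -25.7 26.3
```

View pics/w9.png

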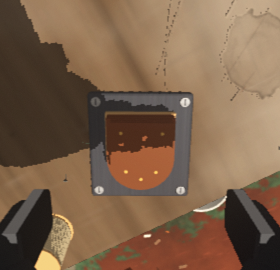

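The depth check puts L and M flush at the front (x within 0.4 mm) and centred (y -30.3/29.7 and -25.7/26.3). Next is the small lift.

Request:
servo_tool(commands="0.014 -0.577 -0.042 0.214 85;0.014 -0.577 -0.042 0.214 85;0.014 -0.577 -0.042 0.214 85;0.014 -0.577 -0.042 0.214 85;0.014 -0.577 -0.042 0.214 85")

```text
t: 12.3
ee_pos: [0.5939, -0.1157, 0.122]
ee_rot: [161.2, 89.9, 160.7]
wrist_force: [0.9, 0.1, -0.0]
finger_gap: 0.0852
```

Request:
servo_tool(commands="0.01 -0.08 0 0 75;0.01 -0.08 0 0 75;0.01 -0.08 0 0 75")

```text
t: 12.6
ee_pos: [0.599, -0.1544, 0.122]
ee_rot: [153.7, 89.9, 153.2]
wrist_force: [-0.3, 0.7, -1.0]
finger_gap: 0.075
```

```bash
python3 t.py S brown .6 -.156 0.004
```

```text
12.65 [ 0.5991 -0.1534  0.1223] 89.50092105895058 [-22.  27.  -1.  62.   0. -21.]
S px (228, 166, 53, 58) o_flat [ 0.5761 -0.1542] o_round [ 0.5788 -0.1543] yaw -2.15 L,W 52.7 45.1
grasp [ 0.5957 -0.1568]
move [-0.007 -0.008 -0.237 -0.028]
```

Request:
servo_tool(commands="-0.007 -0.007 -0.1 -0.022 70;-0.007 -0.007 -0.18 -0.022 68;-0.007 -0.007 -0.22 -0.022 68;-0.007 -0.007 -0.236 -0.022 68;-0.007 -0.007 -0.236 -0.022 68")

```text
t: 13.2
ee_pos: [0.5957, -0.1562, 0.0049]
ee_rot: [157.5, 89.9, 155.8]
wrist_force: [-0.5, -0.1, 0.7]
finger_gap: 0.0679
```

Request:
servo_tool(commands="0 0 0 0 34;0 0 0 0 34;0 0 0 0 34;0 0 0 0 34;0 0 0 0 34")

```text
t: 13.7
ee_pos: [0.5969, -0.1573, 0.0072]
ee_rot: [-10.2, 89.9, -12.0]
wrist_force: [-1.3, 1.2, 7.9]
finger_gap: 0.0424
```

Request:
servo_tool(commands="0 0 0 0 34;0 0 0.05 0 34;0 0 0.15 0 34;0 0 0.25 0 34;0 0 0.25 0 34")

```text
t: 14.2
ee_pos: [0.5989, -0.1584, 0.1381]
ee_rot: [-20.7, 89.4, -22.5]
wrist_force: [2.0, 0.2, -1.9]
finger_gap: 0.0423
```

```bash
python3 hh.py w10 brown
```

```text
n 6710 top x -8.1 tilt y,z deg [-0.  -0.1] y range [-18.9  22.7] flat edge z at y [-18.6 -18.5 -18.5 -18.4 -18.4]
tcp [ 0.5979 -0.158   0.1348] jaw 88.2 gap 0.04232591387943406 t 14.25
c,e 0.0018893066732947657 -0.018437838354470625 place tcp [0.5935 0.1331] jaw 76.54
move [-0.007  0.581 -0.025 -0.194]
```

Request:
servo_tool(commands="-0.007 0.581 0 -0.194 34;-0.007 0.581 0 -0.194 34;-0.007 0.581 0 -0.194 34;-0.007 0.581 0 -0.194 34;-0.007 0.581 0 -0.194 34")

```text
t: 14.8
ee_pos: [0.5921, 0.093, 0.1296]
ee_rot: [-165.0, 89.9, -178.5]
wrist_force: [1.1, -0.7, -0.9]
finger_gap: 0.0422
```

```bash
python3 -c "
from h import *
go(.5935,.1331,.08,76.54)"
```

```text
move [ 0.003  0.08  -0.099 -0.   ]
```

Request:
servo_tool(commands="0.003 0.08 0 0 34;0.003 0.08 -0.05 0 34;0.003 0.08 -0.099 0 34;0.003 0.08 -0.099 0 34;0.003 0.08 -0.099 0 34")

```text
t: 15.3
ee_pos: [0.5941, 0.1309, 0.0808]
ee_rot: [-162.1, 89.9, -175.5]
wrist_force: [0.6, -0.3, 0.5]
finger_gap: 0.0424
```

```bash
python3 hh.py w11 brown; python3 -c "
from h import *
go(.5935,.1331,.058,76.54)"
```

```text
n 6772 top x -7.9 tilt y,z deg [-0.1 -0.1] y range [-18.9  22.7] flat edge z at y [-18.8 -19.1 -19.1 -19.  -19.2]
tcp [0.5946 0.1309 0.0815] jaw 76.54 gap 0.04233640043989977 t 15.35
c,e 0.0019087375509998714 -0.018959431381510423 place tcp [0.594  0.1329] jaw 76.54
move [-0.002  0.004  0.076  0.   ]
move [-0.003  0.005 -0.048  0.   ]
```

Request:
servo_tool(commands="-0.001 0.004 -0.02 0 34;-0.001 0.004 -0.035 0 34;-0.001 0.004 -0.045 0 34;-0.001 0.004 -0.048 0 34;-0.001 0.004 -0.048 0 34")

```text
t: 15.9
ee_pos: [0.5938, 0.133, 0.0572]
ee_rot: [-110.8, 90.0, -124.3]
wrist_force: [-4.8, -0.5, 9.6]
finger_gap: 0.0427
```

Request:
servo_tool(commands="0 0 -0.001 0 34;0 0 -0.001 0 34")

```text
t: 16.1
ee_pos: [0.5938, 0.133, 0.0571]
ee_rot: [-9.9, 90.0, -23.4]
wrist_force: [-6.2, -0.7, 15.1]
finger_gap: 0.0428
```

Contact made; I'll ease off 1 mm and release.

Request:
servo_tool(commands="0 0 0.002 0 34;0 0 0.002 0 34;0 0 0.002 0 52;0 0 0.002 0 64;0 0 0.002 0 66")

```text
t: 16.6
ee_pos: [0.594, 0.1331, 0.0572]
ee_rot: [-162.2, 90.0, -175.6]
wrist_force: [0.2, -0.7, -0.9]
finger_gap: 0.0661
```

Request:
servo_tool(commands="0 0 0 0 66;0 0 0.06 0 70;0 0 0.12 0 75;-0.02 0 0.17 0 75;-0.02 0 0.17 0 75")

```text
t: 17.1
ee_pos: [0.5848, 0.1333, 0.1457]
ee_rot: [18.5, 89.7, 5.0]
wrist_force: [0.9, 0.2, -0.4]
finger_gap: 0.0755
```

```bash
python3 chk.py w12; python3 -c "
from h import *
go(.5157,-.0144,.12,110.5)"
```

```text
17.15 [0.5845 0.1332 0.1438] 76.5647231414012
20 n 242 z 20.501058992775157 front x [-0.8 -0.6 -0.9 -0.7 -0.6] round x 41.4 y -32.6 -32.0
35 n 499 z 35.415661119776786 front x [-0.2 -0.4 -0.3 -0.1 -0. ] round x 68.6 y -30.2 29.7
50 n 518 z 50.42484033678353 front x [-0.5 -0.3 -0.1 -0.1 -0. ] round x 58.7 y -25.2 26.4
65 n 2991 z 65.4351894985836 front x [0.  0.2 0.4 0.4 0.2] round x 50.4 y -22.2 21.9
move [-0.137 -0.295 -0.045  0.566]
```

The small lift is placed flush and centred (front x 0–0.4 mm, y -22.2/21.9). Last is the top piece.

Request:
servo_tool(commands="-0.06 -0.15 0 0.28 70;-0.137 -0.295 -0.045 0.566 70;-0.137 -0.295 -0.045 0.566 70;-0.137 -0.295 -0.045 0.566 70;-0.137 -0.295 -0.045 0.566 70")

```text
t: 17.7
ee_pos: [0.5136, -0.0164, 0.1184]
ee_rot: [156.0, 89.8, 176.6]
wrist_force: [-0.1, -0.3, -0.1]
finger_gap: 0.0697
```

```bash
python3 t.py T black .52 -.013 0.004
```

```text
17.75 [ 0.5147 -0.0153  0.1189] 110.45598143292497 [-11.  18. -17.  55.   0. -31.]
T px (239, 178, 42, 48) o_flat [ 0.5019 -0.0169] o_round [ 0.504  -0.0161] yaw 20.42 L,W 43.3 35.0
grasp [ 0.5159 -0.0137]
move [ 0.001  0.002 -0.231  0.001]
```

View pics/look_T.png

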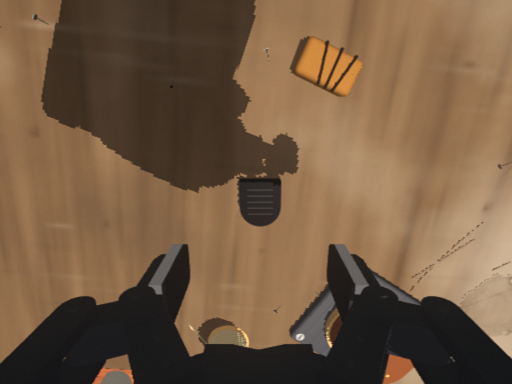

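The top piece is at px (260,202), upright in the image with grooves up and flat edge at row 178.

Request:
servo_tool(commands="0.001 0.002 -0.1 0 62;0.001 0.002 -0.18 0 60;0.001 0.002 -0.22 0 60;0.001 0.002 -0.23 0 60;0.001 0.002 -0.23 0 60")

```text
t: 18.3
ee_pos: [0.5162, -0.0127, 0.0046]
ee_rot: [144.8, 89.9, 165.3]
wrist_force: [0.6, 0.2, 0.8]
finger_gap: 0.0596
```

Request:
servo_tool(commands="0 0 0 0 27;0 0 0 0 27;0 0 0 0 27;0 0 0 0 27;0 0 0 0 27")

```text
t: 18.8
ee_pos: [0.517, -0.0134, 0.0064]
ee_rot: [-21.1, 89.8, -0.6]
wrist_force: [0.2, 2.1, 8.0]
finger_gap: 0.0345
```

Request:
servo_tool(commands="0 0 0 0 27;0 0 0.05 0 27;0 0 0.15 0 27;0 0 0.25 0 27;0 0 0.25 0 27")

```text
t: 19.3
ee_pos: [0.5191, -0.0139, 0.1367]
ee_rot: [-30.8, 89.4, -10.3]
wrist_force: [1.0, 0.0, -1.2]
finger_gap: 0.0345
```

```bash
sed -i "s/abs(np.arange(512)\[None\]-258)<75/abs(np.arange(512)[None]-258)<(75 if kind=='brown' else 36)/" h.py; python3 hh.py w13 black
```

```text
n 4539 top x -9.0 tilt y,z deg [-0.1 -0.1] y range [-15.7  18.4] flat edge z at y [-13.3 -12.9 -13.  -13.1 -13. ]
tcp [ 0.518  -0.0137  0.1338] jaw 110.5 gap 0.0343897431743642 t 19.35
c,e 0.0013421251585421443 -0.012972417410241865 place tcp [0.5883 0.1349] jaw 76.54
move [ 0.143  0.297 -0.023 -0.566]
```

View pics/w13.png

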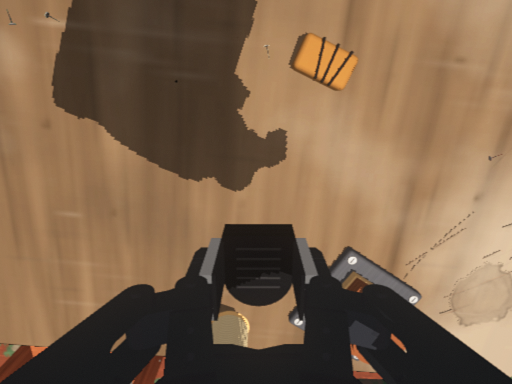

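The piece is held level and squarely between the pads, flat edge near row 230. I'll carry it over the heel.

Request:
servo_tool(commands="0.141 0.296 0 -0.566 27;0.141 0.296 0 -0.566 27;0.141 0.296 0 -0.566 27;0.141 0.296 0 -0.566 27;0.141 0.296 0 -0.566 27")

```text
t: 19.9
ee_pos: [0.5868, 0.1373, 0.1285]
ee_rot: [-176.6, 89.9, 169.8]
wrist_force: [-0.7, -1.0, -0.9]
finger_gap: 0.0345
```

```bash
python3 hh.py w14 black; python3 -c "
from h import *
go(.5882,.1343,.072,76.54)"
```

```text
n 4546 top x -8.9 tilt y,z deg [-0.  -0.1] y range [-15.3  18.8] flat edge z at y [-14.1 -14.3 -14.3 -14.2 -14.4]
tcp [0.5862 0.1358 0.1286] jaw 76.54 gap 0.034222045633974574 t 19.95
c,e 0.0017687617114934056 -0.014266838665980709 place tcp [0.5895 0.1342] jaw 76.54
move [ 0.007 -0.001 -0.018 -0.002]
move [ 0.005 -0.001 -0.114 -0.002]
```

Request:
servo_tool(commands="0.006 -0.001 -0.04 0 27;0.006 -0.001 -0.07 0 27;0.006 -0.001 -0.097 0 27;0.006 -0.001 -0.097 0 27;0.006 -0.001 -0.097 0 27")

```text
t: 20.5
ee_pos: [0.5892, 0.1333, 0.0816]
ee_rot: [-156.8, 90.0, -170.3]
wrist_force: [-0.2, 0.4, -0.2]
finger_gap: 0.0342
```

```bash
python3 hh.py w15 black; python3 -c "
from h import *
go(.5891,.1343,.072,76.54)"
```

```text
n 4550 top x -8.9 tilt y,z deg [-0.  -0.2] y range [-15.3  18.8] flat edge z at y [-14.  -14.3 -14.1 -14.  -14.2]
tcp [0.5896 0.1335 0.082 ] jaw 76.57 gap 0.03428425330119748 t 20.55
c,e 0.0017675770567611845 -0.014119031316609191 place tcp [0.5893 0.1342] jaw 76.54
move [-0.001  0.001  0.076 -0.   ]
move [-0.001  0.001 -0.02  -0.   ]
```

Request:
servo_tool(commands="-0.001 0.001 -0.008 0 27;-0.001 0.001 -0.015 0 27;-0.001 0.001 -0.02 0 27;-0.001 0.001 -0.02 0 27;-0.001 0.001 -0.02 0 27")

```text
t: 21.1
ee_pos: [0.5891, 0.1346, 0.0714]
ee_rot: [-11.8, 90.0, -25.2]
wrist_force: [-0.4, 0.1, 1.2]
finger_gap: 0.0343
```

Light contact at 1.2 N, so I'll release and rise.

Request:
servo_tool(commands="0 0 -0.0005 0 27;0 0 -0.0005 0 44;0 0 -0.0005 0 56;0 0 -0.0005 0 60;0 0 -0.0005 0 60")

```text
t: 21.6
ee_pos: [0.589, 0.1346, 0.0711]
ee_rot: [-167.7, 90.0, 178.8]
wrist_force: [-0.4, -0.1, 0.3]
finger_gap: 0.0597
```

Request:
servo_tool(commands="0 0 0 0 60;0 0 0.06 0 65;0 0 0.12 0 70;-0.02 0 0.17 0 75;-0.02 0 0.17 0 75")

```text
t: 22.1
ee_pos: [0.5797, 0.1348, 0.1594]
ee_rot: [18.9, 89.7, 5.5]
wrist_force: [0.3, -0.3, 0.1]
finger_gap: 0.0749
```

```bash
python3 chk.py w16; python3 - <<'E'
from h import *
im,d=get_image('top');im2,_=get_image('side');im0=np.load('top0.npz')['im']
A=np.hstack([cv2.resize(im,(400,300)),cv2.resize(im2[60:330,120:480],(400,300),interpolation=cv2.INTER_CUBIC)])
W=cv2.imread('pics/w16.png');B=np.zeros((290,800,3),np.uint8);B[:270,:280]=W
B[:,300:780]=cv2.resize(im2[220:320,160:325],(480,290),interpolation=cv2.INTER_CUBIC)
cv2.imwrite('pics/fin.png',np.vstack([A,B]))
for n,(x,y) in dict(jar=(368,209),wax=(224,253),sp1=(217,115),sp2=(352,269)).items():
    print(n,cv2.phaseCorrelate(*[i[y-26:y+26,x-26:x+26].mean(2).astype(np.float32) for i in(im0,im)]))
E
```

```text
22.15 [0.5795 0.1347 0.1576] 76.56391157835408
20 n 219 z 20.36391731330156 front x [-0.6 -0.7 -0.8 -0.6 -0.7] round x 39.0 y -32.5 31.6
35 n 457 z 35.45418179396448 front x [-0.1 -0.1 -0.1  0.1 -0. ] round x 68.5 y -30.4 29.3
50 n 492 z 50.51003310267659 front x [-0.3 -0.3 -0.1 -0.2 -0.1] round x 58.5 y -25.5 26.1
65 n 470 z 65.4743494997024 front x [ 0.  -0.1 -0.   0.1 -0.1] round x 50.9 y -22.2 21.9
80 n 2023 z 80.47788366696196 front x [-0.3 -0.1 -0.3 -0.2 -0.1] round x 41.1 y -17.4 18.2
jar ((0.024689571415176914, -0.000167753535809112), 1.007912954348759)
wax ((-1.9550298644986412, -1.8449579289496256), 0.17425560199020657)
sp1 ((0.028649515233244216, -0.01196449513692599), 1.0416604219967773)
sp2 ((0.08226279648375012, -0.007445654355439757), 0.9440800836220363)
```

View pics/fin.png

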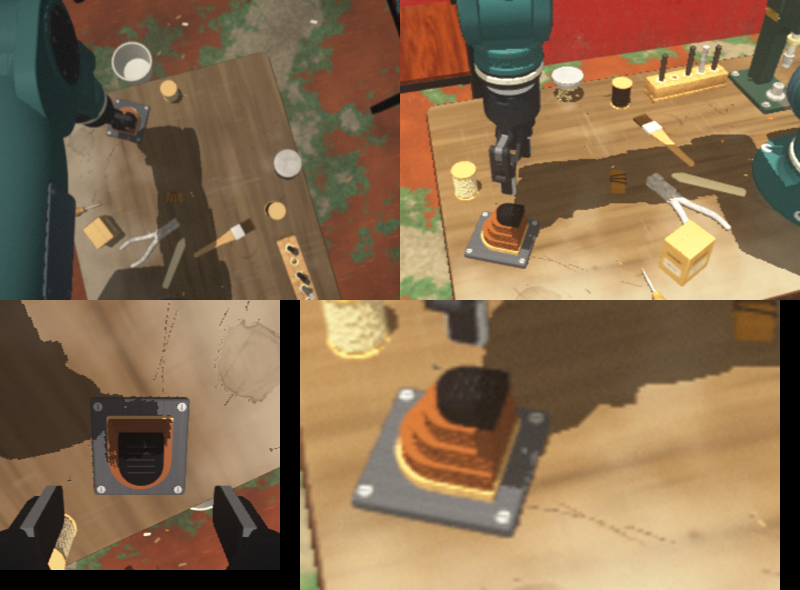

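```bash
python3 -c "
from h import *
print(finish_job())"
```

```text
the job is handed in; nothing more can be done
None
```

I built the heel on the stand in the order asked: large lift, medium, small, then the black rubber top piece. I handed it in with the robot clock at about 22 s. The gripper was open and raised clear of the heel.

**Final wrist-depth check:**
- **Heights:** the piece tops are at about 35, 50, 65 and 80 mm, so every piece lies flat.
- **Front edges:** all four lie within 0.3 mm of the measured seat line. The seat's own edge read about 0.7 mm further forward in that view.
- **Centring:** the pieces are centred side to side to within about 0.6 mm.
- **Faces:** nails and grooves are still up.

**Bystanders:** image comparison shows no movement of the jar or either spool. The same comparison gave no usable result for the wax (low correlation), because the arm's shadow covered it. In the pictures it looks untouched, and the gripper never went near it when low.

**Force:** the large lift was first set down too hard, with the wrist force at about 45 N and the load passing through the held lift. I backed off, corrected 1.5 mm and released it without load. The later contacts stayed at or below about 15 N.

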